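Knock the contact pin home and hold the sensor head down in the sprung test ring

ROBOT

A 7-joint arm with a two-finger parallel gripper is mounted at the origin on a cart in front of the work surface, level with it; the furniture and walls round the work are solid. World frame = base frame: x ahead of the robot, y to its left, z up, the work surface at z = 0. Lengths are in m, angles in rad, forces in N, time in s.
With the tool pointing down it reaches from about 0.4 to 0.9 m from the base axis. Payload 5.5 kg.
Tool frame: the origin (TCP) lies at the very end of the fingers, on their centre line; the grasp point (between the pads) lies 19 mm behind it; z points along the fingers, y is the line along which they close (so a half turn about z gives the same grasp; the last joint's range is limited). The gripper opens to 85 mm and grips with 20 to 120 N. Pads are 22 mm wide; open, the fingers measure 114 mm over their backs; the gripper's body (76 mm by 85 mm) begins 54 mm behind the grasp point. The pads swing forward as they close: fully open they stand 13 mm farther back than shut.
Start: joints at [1.403, 0.501, -0.427, 1.55, 0.221, 1.138, -0.21], TCP at [0.271, -0.591, 0.231] pointing down, gripper open.
Joint ranges: [-2.88, 2.88], [-0.31, 2.03], [-1.54, 1.56], [0.2, 2.42], [-1.41, 4.55], [0.19, 2.02], [-2.57, 2.57]. Speed limits (rad/s): [2.57, 2.57, 3.14, 3.14, 3.14, 3.14, 3.14].

INTERFACE

Orientations are given as a 3x3 rotation matrix whose columns are the frame's x, y, z axes.
In Python, from plant import state, eyes, workorder, models gives the robot as it stands.
- The arm moves only by the shell command python3 -m crank 'ROWS' [FORCE]. ROWS is JSON, a list that holds one entry, the list of rows, each a list of 7 numbers: the turn, a rotation vector about the tool's x, y, z in units of 1.5 rad (1.0 is 1.5 rad), then the shift along the tool's x, y, z in units of 0.25 m (1.0 is 0.25 m), then the gripper command: -1 is shut, 1 is fully open, values between are in proportion. In form: [[[wx, wy, wz, x, y, z, jaw], ...]]. A call has 1 to 5 rows; each row is the pose to reach, as a shift and turn from the pose commanded when the call began, along the tool's axes at that moment; what a row does not reach only later rows make up. A row lasts 1/10 s, in which the tool goes at most 50 mm and 8.59 degrees, less where a joint would pass 70% of its speed; a pose out of reach is approached as far as the arm can. A call with a number of a shift or a turn outside -1 to 1 is refused whole. A call with a gripper value outside its range is refused whole. The fingers move at their own pace and stop on an object; FORCE is the grip in N (left out, the last holds). Time passes only in rows, so rows that repeat a pose let the fingers close. It gives the time, the measured TCP pose, the force, the opening and the grip force at its end, in the units of the state.
- state(): the state, without advancing time (a new reading comes with each control period).
- eyes.read_camera(name): name is "side" or "top" or "wrist"; returns a dict with "img" (400x640x3 uint8, red, green, blue), "camera_matrix" (3x3 intrinsics, pixels), "D" ([k1, k2, p1, p2, k3] as OpenCV has them; the pictures are not rectified), "R" (3x3) and "t" (3): a world point X has camera coordinates R X + t. Camera axes: x right, y down, z forward; pixel columns grow to the right and rows downward; lengths in m; the calibration is good to about 2 mm. A picture is of the moment at which its call begins. There is no depth.
- workorder.hand_in(): hands the job in; it is judged then, once.
Trained networks look in the newest picture that a camera, given by its name, has taken for a name from the list of things; names that differ only in an ending like _2 or _b are one class to them, and where a whole thing is asked for, a point or a joint stands for the part that bears it (a point fixed in the world has none). Each returns a list of dicts, best first, with "p" (0 to 1); they miss things now and then, are a little off and sometimes report something else, mostly with a low value. They report only what shows in the picture. A call takes as long as a camera call. They do not tell look-alikes from the thing itself.
- models.boxes_of(camera, target): "rect" ([left, top, right, bottom] in pixels, round what is visible of it).
- models.silhouettes(camera, target): "mask" (400x640 bool, what is visible of it) and "rect" ([left, top, right, bottom] in pixels, round what is visible of it).
The state is a dict: "time_s": time; "joints": joint angles; "qd": joint speeds; "tau": joint torques, N m; "tcp_pos": TCP position; "tool_rot": TCP orientation; "wrist_force": force on the tool from outside, world axes, zero at the start; "wrist_torque": the same for the moment, N m; "width": opening from 0.0 (shut) to 1.0 (fully open); "finger_force": force on a finger pad.
Only numpy, scipy, OpenCV 4.12 (cv2) and the standard library are available. Lean on these libraries where they do the work, as an engineer would, in place of code of your own. Each camera call takes 0.05 s, during which the arm holds its last target. There are 200 camera calls.

TASK

The brass contact pin in the middle of the sprung-ring test stand has crept up, so a sensor cannot be pressed down fully: knock the pin fully home with the mallet (not with the gripper or the sensor) and stand the mallet back on the bench clear of the stand. Then take the flask-shaped sensor head from its rubber ring, set it ball down and upright in the sprung ring, press it down against the springs until it stops on the pin, and finish while still holding it pressed down there, as for a reading. Leave the battery and the little fan where they are.

Things in the scene. Friction and masses are not known exactly. Their poses are not given: they have to be found in the camera images.
- test_stand: Test stand, fixed to the bench: aluminium plate 110x110 mm, its top 16 mm above the bench, with a floating grey plastic ring carried on three spring posts and a brass contact pin in the middle. Origin: on the bench under the common axis of ring and pin; z up. The posts stand 38 mm from the axis at 60, 180 and 300 degrees from the stand's own x axis; their nuts end 47 mm above the bench
- ring_top (a point): Middle of the top face of the floating ring (moves with it): hole 40 mm, outer diameter 56 mm, 8 mm thick, three ears out to 46 mm from the axis. Up, its top is 41.6 mm above the bench. A 60 mm ball sinks 7.6 mm below this top face when it sits in the hole
- ring (a joint): How far the sprung ring is pressed down, m: 0 up, mechanical end 0.0115. The springs push up with 4 N at 0 and 8.5 N at 0.010. With the pin home the sensor's ball stops on the pin at about 0.010; with the pin standing proud it stops that much sooner. Let go, the ring rises again, and carries the sensor at 0
- pin_top (a point): Centre of the flat top of the brass contact pin (head 11 mm across and 4 mm thick, shank 6 mm), on the axis of the ring. Fully home the head sits on its black bush and its top is 24 mm above the bench, 17.6 mm under the top of the ring at rest
- pin (a joint): How far the pin stands proud, m: 0 fully home against its bush (a hard stop), at the start 0.007 to 0.011. It is a tight fit: it moves down under 10 N or more and stays where it is left
- mallet_grip (a point): Grip point on the mallet's handle, 50 mm from the head's axis. The mallet (0.28 kg) stands on its white nylon striking face with the handle level at 45 mm above the face. Handle: 16 mm wide, 20 mm tall, rubber, from 25 to 120 mm from the head's axis; it points along the mallet's own -x, z is up. Head: upright steel cylinder 27 mm across and 75 mm tall
- mallet_face (a point): Centre of the mallet's striking face (26 mm across), the lower end of its head: 50 mm along the mallet's +x and 45 mm below the grip point
- mallet_head (a point): Centre of the mallet's head, 37.5 mm above the striking face
- sensor_neck (a point): Grip point on the axis of the sensor head's neck, 81 mm above the lowest point of its ball and 51 mm above the ball's centre. The sensor (about 0.17 kg) looks like a small round flask: steel ball 60 mm across below, black cylindrical neck 28 mm across from 62 to 100 mm above the lowest point, hexagon nut and brass plug stub up to 118 mm. z points up along the neck
- sensor_ball (a point): Centre of the sensor's 60 mm ball
- sensor_rest: Black rubber O-ring fixed on the bench in which the sensor stands upright at the start: 70 mm outside, hole 38 mm, 16 mm tall. Origin at its centre on the bench. At the start the lowest point of the ball is 5 mm above the bench
- fan: Bystander: small black square fan lying flat, 50x50x15 mm; origin at the centre of its underside
- iron_stand: Obstacle, fixed: a soldering iron leaning in its stand, between the test stand and the places of mallet and sensor; origin on the bench under its middle. The iron leans up towards the robot, 200 mm tall: pass over it or farther out
- block_battery: Bystander: block battery lying flat, 26x47x17 mm; origin at the centre underneath
There are look-alikes about, which are no part of the job. What is shaped like the part that bears sensor_neck but red is not meant.

How it is judged:
By the outcome, as a careful person would: the job done as asked, in the order asked, and still so for the second after the job is handed in, while the arm keeps its last pose, push and grip.
It also fails if it takes over 64 s, if anything falls off the work surface, if the arm or the gripper's body presses on something with over 40 N, if the wrist force passes 120 N, or if a joint passes its speed limit or range.

## Working session

There is one attempt and no reset: what is moved stays moved. The work goes in short steps, Python scripts to look and compute and a shell command to move; the robot and the scene stay as the last step left them, time stands still between calls to the robot, and variables do not carry over. Pictures are saved under pics/ and viewed, at most 10 in all, crops included, and the job is handed in when it is done.

```bash
mkdir -p pics; ls; cat > h.py <<'E'
import numpy as np, cv2, json
from plant import state, eyes, workorder, models
def cam(n):
    c=eyes.read_camera(n); return c
def ray(c,uv):
    p=cv2.undistortPoints(np.array([[uv]],float),np.array(c["camera_matrix"]),np.array(c["D"]))[0,0]
    R=np.array(c["R"]);t=np.array(c["t"]); d=R.T@np.array([p[0],p[1],1.]); o=-R.T@t
    return o,d/np.linalg.norm(d)
def onz(c,uv,z):
    o,d=ray(c,uv); return o+d*(z-o[2])/d[2]
def proj(c,X):
    R=np.array(c["R"]); return cv2.projectPoints(np.array(X,float).reshape(-1,3),cv2.Rodrigues(R)[0],np.array(c["t"],float),np.array(c["camera_matrix"]),np.array(c["D"]))[0][:,0]
def tri(*rs):
    A=0;b=0
    for o,d in rs:
        P=np.eye(3)-np.outer(d,d);A=A+P;b=b+P@o
    return np.linalg.solve(A,b)
E
python3 - <<'E'
from h import *
s=state();print(s["time_s"],s["tcp_pos"],np.round(s["tool_rot"],3).tolist(),s["width"])
for n in("top","side"):
    c=cam(n);cv2.imwrite(f"pics/{n}0.png",c["img"][:,:,::-1])
    print(n,np.round(-np.array(c["R"]).T@c["t"],3),np.round(c["R"],2).tolist())
    for k in("test_stand","ring_top","pin_top","mallet_grip","sensor_neck","sensor_rest","iron_stand","fan","block_battery"):
        print(k,[(round(r["p"],2),np.round(r["rect"]).tolist(), np.round(onz(c,((r["rect"][0]+r["rect"][2])/2,(r["rect"][1]+r["rect"][3])/2),0.03),3).tolist()) for r in models.boxes_of(n,k)[:4]])
E
```

```text
pics
0.0 [ 0.27108037 -0.58999751  0.230253  ] [[0.909, 0.418, -0.001], [0.418, -0.909, 0.002], [0.0, -0.002, -1.0]] 1.0005446170993555
top [ 0.442 -0.029  1.187] [[0.02, -1.0, 0.03], [-1.0, -0.02, -0.07], [0.07, -0.03, -1.0]]
test_stand [(0.92, [185.0, 170.0, 235.0, 220.0], [0.517, 0.218, 0.03]), (0.29, [299.0, 153.0, 314.0, 167.0], [0.618, -0.036, 0.03])]
ring_top [(0.51, [198.0, 180.0, 222.0, 205.0], [0.524, 0.218, 0.03])]
pin_top []
mallet_grip [(0.97, [398.0, 196.0, 429.0, 242.0], [0.464, -0.327, 0.03]), (0.74, [200.0, 185.0, 220.0, 204.0], [0.519, 0.218, 0.03]), (0.46, [324.0, 194.0, 344.0, 216.0], [0.498, -0.112, 0.03])]
sensor_neck [(0.91, [325.0, 194.0, 348.0, 216.0], [0.497, -0.118, 0.03]), (0.7, [336.0, 239.0, 357.0, 261.0], [0.379, -0.147, 0.03])]
sensor_rest [(0.65, [320.0, 193.0, 346.0, 219.0], [0.495, -0.11, 0.03])]
iron_stand []
fan [(0.69, [354.0, 136.0, 381.0, 158.0], [0.656, -0.2, 0.03]), (0.48, [202.0, 185.0, 221.0, 207.0], [0.514, 0.213, 0.03])]
block_battery [(0.73, [301.0, 154.0, 314.0, 166.0], [0.618, -0.039, 0.03])]
side [0.525 0.961 0.573] [[-1.0, 0.0, -0.01], [0.01, 0.45, -0.89], [0.0, -0.89, -0.45]]
test_stand [(0.73, [285.0, 258.0, 352.0, 308.0], [0.528, 0.235, 0.03])]
ring_top [(0.67, [302.0, 262.0, 346.0, 287.0], [0.517, 0.207, 0.03])]
pin_top []
mallet_grip [(0.79, [316.0, 155.0, 359.0, 182.0], [0.469, -0.31, 0.03])]
sensor_neck [(0.8, [363.0, 161.0, 387.0, 202.0], [0.371, -0.217, 0.03]), (0.56, [319.0, 166.0, 344.0, 207.0], [0.491, -0.189, 0.03])]
sensor_rest [(0.67, [318.0, 204.0, 345.0, 215.0], [0.494, -0.057, 0.03]), (0.46, [317.0, 155.0, 358.0, 183.0], [0.469, -0.309, 0.03])]
iron_stand [(0.51, [269.0, 216.0, 288.0, 228.0], [0.618, 0.002, 0.03])]
fan [(0.49, [258.0, 184.0, 277.0, 198.0], [0.658, -0.164, 0.03])]
block_battery [(0.72, [271.0, 219.0, 290.0, 230.0], [0.613, 0.012, 0.03])]
```

```bash
python3 - <<'E'
import cv2
a=cv2.imread("pics/top0.png")[120:280,160:460]; b=cv2.imread("pics/side0.png")[110:320,220:430]
cv2.imwrite("pics/a.png",cv2.resize(a,None,fx=2.6,fy=2.6,interpolation=cv2.INTER_CUBIC))
cv2.imwrite("pics/b.png",cv2.resize(b,None,fx=2.8,fy=2.8,interpolation=cv2.INTER_CUBIC))
E
```

```text
(no output)
```

View pics/a.png

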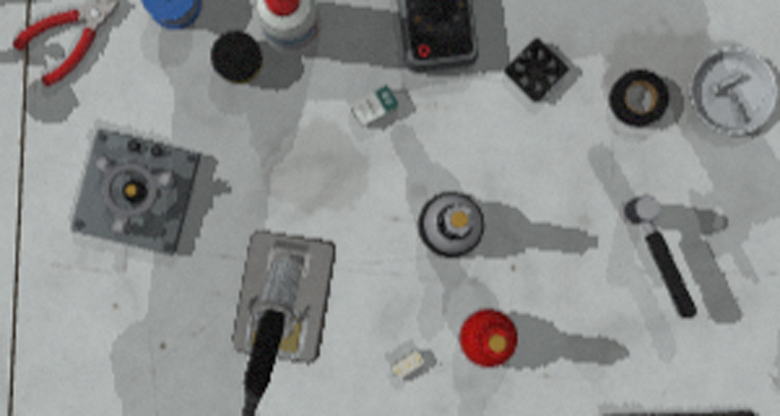

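View pics/b.png

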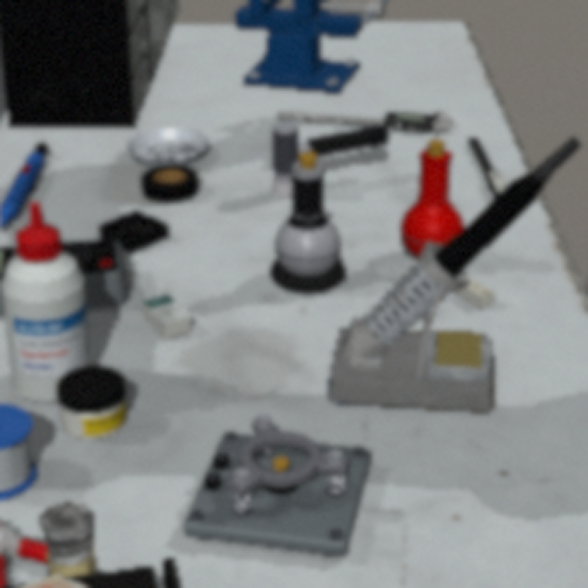

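The candidates for the sensor are a grey flask with a black neck at top (334,205) and side (330,190), and an all-red flask at top (348,250) and side (375,185). I choose the grey one. It stands in the rubber ring and the red one is ruled out by the description. The mallet head is at top (410,200), with its handle running to (425,240). The stand is at (209,193). The iron lies between them, at about (262,235).

```bash
cat >> h.py <<'E'
def go(p,xdir=None,tilt=None):
    """units for moving TCP (measured) to p with tool x along xdir (horizontal), tool down"""
    s=state();R=np.array(s["tool_rot"]);q=np.array(s["tcp_pos"])
    if xdir is None: Rt=R
    else:
        x=np.array([*xdir[:2],0.]);x/=np.linalg.norm(x);z=np.array([0,0,-1.]);Rt=np.stack([x,np.cross(z,x),z],1)
    w=cv2.Rodrigues(R.T@Rt)[0].ravel()
    print("turn",np.round(w/1.5,3),"shift",np.round(R.T@(np.array(p)-q)/.25,3))
E
python3 - <<'E'
from h import *
c=cam("top")
img=c["img"]
h=onz(c,(410,200),.075);e=onz(c,(424.6,240),.055)
print("head",h,"end",e); u=(h-e)[:2];L=np.linalg.norm(u);u/=L;print(L,u,np.degrees(np.arctan2(u[1],u[0])))
g=h[:2]-0.05*u;print("grip",g)
print("stand ring",onz(c,(160+128/2.6,120+190/2.6),.04),"sensor nut",onz(c,(336.5,204),.12),"iron",onz(c,(262,235),.03), onz(c,(160+250/2.6,278),.2))
# stand yaw from plate edge
m=models.silhouettes("top","test_stand")[0]["mask"].astype(np.uint8)
print(cv2.minAreaRect(cv2.findNonZero(m)))
for cr in [(98,130),(205,152),(180,255),(72,228)]: print(onz(c,(160+cr[0]/2.6,120+cr[1]/2.6),.016))
go([g[0],g[1]-.0,.2],u)
v=c["img"][185:225,318:352,::-1];cv2.imwrite("pics/close.png",cv2.resize(v,None,fx=10,fy=10))
E
```

```text
head [ 0.51282736 -0.3054326   0.075     ] end [ 0.41009762 -0.34934017  0.055     ]
0.11171962528391617 [0.91953175 0.39301572] 23.142277100077774
grip [ 0.46685077 -0.32508339]
stand ring [0.52141709 0.21826999 0.04      ] sensor nut [ 0.49597333 -0.11176805  0.12      ] iron [0.41402661 0.0774896  0.03      ] [0.32189932 0.07199102 0.2       ]
((211.56607055664062, 194.1489715576172), (41.68600082397461, 41.12611389160156), 14.743562698364258)
[0.58473822 0.25670063 0.016     ]
[0.56446002 0.14558678 0.016     ]
[0.45712318 0.16766807 0.016     ]
[0.48255677 0.27917532 0.016     ]
turn [ 0.    -0.     0.018] shift [ 1.154 -0.639  0.125]
```

View pics/close.png

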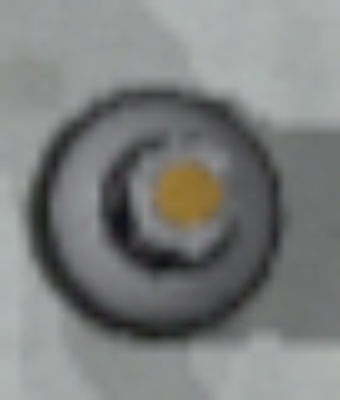

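The crop shows a steel-grey ball with a black neck and brass stub, sitting in the black rubber ring, so this is the right sensor. Next I move above the mallet.

```bash
python3 -m crank '[[[0,0,0.018,0.6,-0.35,0.06,1],[0,0,0.018,0.6,-0.35,0.06,1],[0,0,0.018,0.6,-0.35,0.06,1],[0,0,0.018,0.6,-0.35,0.06,1]]]' 
python3 -m crank '[[[0,0,0,0.5,-0.29,0.06,1],[0,0,0,0.5,-0.29,0.06,1],[0,0,0,0.5,-0.29,0.06,1],[0,0,0,0.5,-0.29,0.06,1],[0,0,0,0.5,-0.29,0.06,1]]]'
python3 - <<'E'
from h import *
c=cam("wrist");cv2.imwrite("pics/w1.png",c["img"][:,:,::-1])
s=state();print(s["tcp_pos"],s["time_s"],s["qd"])
print([ (r["p"],r["rect"]) for r in models.boxes_of("wrist","mallet_grip")])
E
```

```text
time_s: 1.5
tcp_pos: [0.3748, -0.4434, 0.2164]
tool_rot: [[0.917, 0.398, 0.002], [0.398, -0.917, 0.002], [0.002, -0.001, -1.0]]
wrist_force: [0.5, 0.3, 0.3]
width: 0.994
finger_force: 0.0
time_s: 2.0
tcp_pos: [0.4586, -0.3313, 0.2015]
tool_rot: [[0.918, 0.396, 0.0], [0.396, -0.918, -0.0], [0.0, 0.0, -1.0]]
wrist_force: [-1.3, -0.9, 0.1]
width: 0.999
finger_force: 0.0
[ 0.45751215 -0.33309175  0.20137252] 2.05 [ 0.02905369  0.00113453  0.02608319 -0.00372618  0.00025624 -0.00038159
 -0.00103558]
[(0.83, [303.4, 108.1, 328.2, 234.0])]
```

View pics/w1.png

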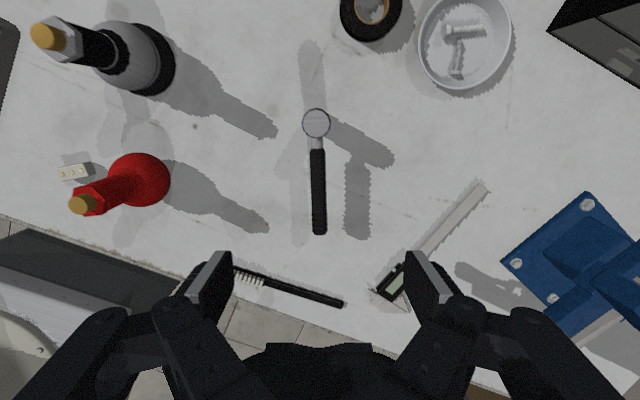

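The wrist view shows the mallet head top at (316,122), with its handle running to (320,233). The grey sensor is upper left at (130,60). There's a brush and a square by the fingers, lying flat.

```bash
cat > m.py <<'E'
from h import *
E
python3 - <<'E'
from h import *
c=cam("wrist")
hsv=cv2.cvtColor(c["img"],cv2.COLOR_RGB2HSV)
h=onz(c,(316,122.5),.075);a=onz(c,(317.5,155),.055);e=onz(c,(319.5,232.5),.055)
u=(e-h)[:2];L=np.linalg.norm(u);u=-u/L
print(h,e,L,np.degrees(np.arctan2(u[1],u[0])),np.linalg.norm((a-h)[:2]))
g1=h[:2]-.05*u; g2=e[:2]+.07*u; print(g1,g2,state()["tcp_pos"])
g=(g1+g2)/2; go([*g,.09],u); go([*g,.028],u)
E
```

```text
[ 0.51338415 -0.3081919   0.075     ] [ 0.40835406 -0.35635154  0.055     ] 0.11554510193710066 24.632960200897617 0.03220581096532522
[ 0.46793433 -0.32903209] [ 0.47198381 -0.32717527] [ 0.45659553 -0.33446311  0.20130828]
turn [ 0.     0.001 -0.019] shift [ 0.059 -0.003  0.445]
turn [ 0.     0.001 -0.019] shift [ 0.06  -0.003  0.693]
```

```bash
python3 -m crank '[[[0,0,-0.019,0.05,-0.003,0.45,1],[0,0,-0.019,0.05,-0.003,0.69,1],[0,0,-0.019,0.05,-0.003,0.69,1],[0,0,-0.019,0.05,-0.003,0.69,1],[0,0,-0.019,0.05,-0.003,0.69,1]]]' 
python3 -m crank '[[[0,0,0,0,0,0,-1],[0,0,0,0,0,0,-1],[0,0,0,0,0,0,-1],[0,0,0,0,0,0,-1],[0,0,0,0,0,0,-1]]]' 120
python3 -m crank '[[[0,0,0,0,0,0,-1],[0,0,0,0,0,0,-1],[0,0,0,0,0,0,-1]]]'
```

```text
time_s: 2.65
tcp_pos: [0.465, -0.3268, 0.0249]
tool_rot: [[0.909, 0.417, -0.007], [0.417, -0.909, 0.004], [-0.004, -0.006, -1.0]]
wrist_force: [-0.5, 0.0, -0.5]
width: 0.996
finger_force: 0.0
time_s: 3.15
tcp_pos: [0.4692, -0.3275, 0.0299]
tool_rot: [[0.908, 0.419, 0.001], [0.419, -0.908, -0.001], [0.0, 0.001, -1.0]]
wrist_force: [-4.4, -1.8, 11.3]
width: 0.162
finger_force: 118.6
time_s: 3.45
tcp_pos: [0.4694, -0.3276, 0.0301]
tool_rot: [[0.908, 0.419, 0.001], [0.419, -0.908, -0.001], [0.0, 0.002, -1.0]]
wrist_force: [-2.0, -0.4, 7.8]
width: 0.164
finger_force: 116.5
```

```bash
python3 -m crank '[[[0,0,0,0,0,-0.2,-1],[0,0,0,0,0,-0.5,-1],[0,0,0,0,0,-0.9,-1],[0,0,0,0,0,-1,-1],[0,0,0,0,0,-1,-1]]]' 
python3 -m crank '[[[0,0,0,0.1,-0.15,0,-1],[0,0,0,0.2,-0.3,0,-1],[0,0,0,0.3,-0.45,0,-1],[0,0,0,0.4,-0.6,0,-1],[0,0,0,0.5,-0.75,0,-1]]]'
python3 -m crank '[[[0,0,-0.05,0.1,-0.15,0,-1],[0,0,-0.1,0.2,-0.3,0,-1],[0,0,-0.15,0.3,-0.45,0,-1],[0,0,-0.2,0.45,-0.65,0,-1],[0,0,-0.27,0.53,-0.81,0,-1]]]'
python3 -m crank '[[[0,0,0,0,0,0.1,-1],[0,0,0,0,0,0.2,-1],[0,0,0,0,0,0.3,-1],[0,0,0,0,0,0.3,-1]]]'
python3 - <<'E'
from h import *
c=cam("wrist");cv2.imwrite("pics/w2.png",c["img"][:,:,::-1])
for k in("ring_top","pin_top","mallet_head","test_stand"):print(k,[(r["p"],r["rect"]) for r in models.boxes_of("wrist",k)])
import pickle;pickle.dump(c,open("c2.pkl","wb"))
print(state()["tcp_pos"])
E
```

```text
time_s: 3.95
tcp_pos: [0.468, -0.3265, 0.2805]
tool_rot: [[0.908, 0.419, -0.001], [0.419, -0.908, 0.0], [-0.001, -0.001, -1.0]]
wrist_force: [0.5, -0.8, -2.8]
width: 0.155
finger_force: 117.6
time_s: 4.45
tcp_pos: [0.503, -0.1027, 0.2786]
tool_rot: [[0.908, 0.419, -0.001], [0.419, -0.908, -0.001], [-0.001, 0.0, -1.0]]
wrist_force: [1.0, 0.4, -2.1]
width: 0.163
finger_force: 117.7
time_s: 4.95
tcp_pos: [0.5389, 0.1288, 0.2786]
tool_rot: [[0.668, 0.744, 0.0], [0.744, -0.668, -0.001], [-0.001, 0.001, -1.0]]
wrist_force: [0.3, -0.1, -2.5]
width: 0.164
finger_force: 117.6
time_s: 5.35
tcp_pos: [0.5355, 0.1266, 0.2001]
tool_rot: [[0.669, 0.743, -0.008], [0.743, -0.669, -0.002], [-0.007, -0.004, -1.0]]
wrist_force: [-1.1, -0.3, -3.0]
width: 0.164
finger_force: 117.6
ring_top [(0.63, [247.2, 118.9, 256.0, 124.3])]
pin_top [(0.39, [246.6, 119.1, 257.8, 131.2])]
mallet_head [(0.92, [282.5, 131.0, 350.7, 347.5])]
test_stand [(0.82, [184.7, 43.7, 315.7, 185.4])]
[0.53976261 0.12818472 0.2054038 ]
```

View pics/w2.png

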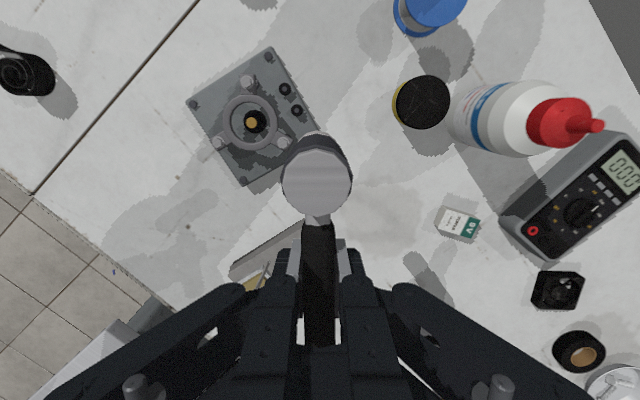

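The wrist view shows the ring centred near (250,120) with the brass pin at (252,122). The posts are at (248,80), (220,143) and (287,145), so the handle comes in between the lower two. The mallet head top is at (316,181).

```bash
python3 - <<'E'
from h import *
def brass(c,box):
    l,t,r,b=box;hsv=cv2.cvtColor(c["img"],cv2.COLOR_RGB2HSV)[t:b,l:r]
    m=(hsv[...,0]>12)&(hsv[...,0]<35)&(hsv[...,1]>90)&(hsv[...,2]>70)
    ys,xs=np.nonzero(m);return (xs.mean()+l,ys.mean()+t),m.sum()
c=cam("wrist");ct=cam("top");cs=cam("side")
s=state();T=np.array(s["tcp_pos"]);R=np.array(s["tool_rot"])
pw,n=brass(c,(225,95,280,150));pt,n2=brass(ct,(195,180,225,208));ps,n3=brass(cs,(305,260,335,290))
print(pw,n,pt,n2,ps,n3)
for z in(.031,.033,.035):print(z,onz(c,pw,z),onz(ct,pt,z),onz(cs,ps,z))
print("tri",tri(ray(c,pw),ray(ct,pt),ray(cs,ps)),tri(ray(c,pw),ray(cs,ps)))
# ring outline projected around guess
P=onz(c,pw,.033)
a=np.linspace(0,2*np.pi,40)
im=c["img"][:,:,::-1].copy();im=cv2.resize(im,None,fx=4,fy=4,interpolation=cv2.INTER_CUBIC)
for r,col in((.020,(0,0,255)),(.028,(0,255,0))):
    q=proj(c,np.stack([P[0]+r*np.cos(a),P[1]+r*np.sin(a),0*a+.0416],1));cv2.polylines(im,[np.int32(q*4+2)],True,col,1)
h=onz(c,(316.5,181),T[2]+.047); print("head",h,"pred",T+R[:,0]*.05, (R.T@(h-T))*1000)
q=proj(c,np.stack([h[0]+.0135*np.cos(a),h[1]+.0135*np.sin(a),0*a+h[2]],1));cv2.polylines(im,[np.int32(q*4+2)],True,(0,0,255),1)
cv2.imwrite("pics/w3.png",im[250:860,780:1480][:600])
E
```

```text
(np.float64(249.3846153846154), np.float64(127.56043956043956)) 91 (np.float64(nan), np.float64(nan)) 0 (np.float64(319.875), np.float64(275.1666666666667)) 24
0.031 [0.5229389  0.21703742 0.031     ] [nan nan nan] [0.52453283 0.21144268 0.031     ]
0.033 [0.52336865 0.21683437 0.033     ] [nan nan nan] [0.52453528 0.21421086 0.033     ]
0.035 [0.5237984  0.21663133 0.035     ] [nan nan nan] [0.52453774 0.21697905 0.035     ]
tri [nan nan nan] [0.52416547 0.21668719 0.0349023 ]
head [0.5744917  0.16736786 0.25196613] pred [0.57295042 0.16508024 0.20503463] [ 52.79535711  -0.31864894 -46.92823719]<stdin>:5: RuntimeWarning: Mean of empty slice.
  ret = ret.dtype.type(ret / rcount)
```

View pics/w3.png

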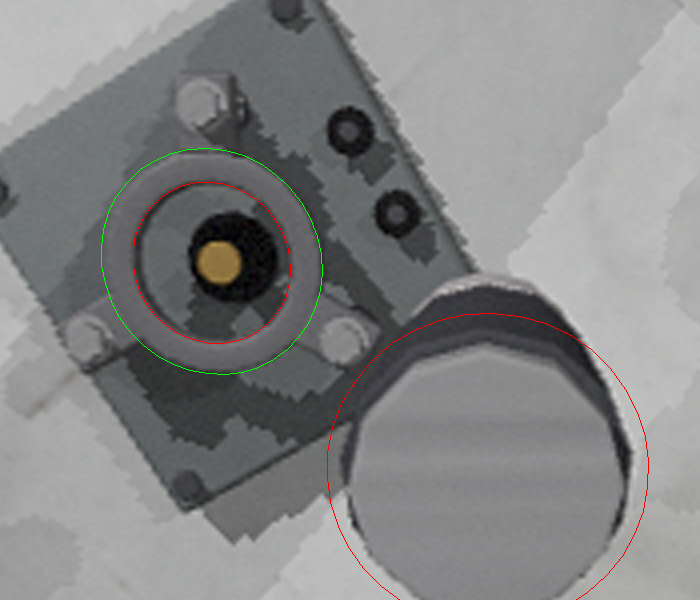

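```bash
python3 - <<'E'
from h import *
from scipy.optimize import least_squares
c=cam("wrist");s=state();T=np.array(s["tcp_pos"]);R=np.array(s["tool_rot"]);cs=cam("side")
print("cam in tool",R.T@(-np.array(c["R"]).T@c["t"]-T), "axis",R.T@np.array(c["R"])[2], np.array(c["camera_matrix"])[0,0])
a=np.linspace(0,2*np.pi,60)
def disc(x,z,r,th,dz):
    # tool coords; pivot = grasp point (0,0,-.019); x fwd, z down. th>0: head droops
    p=np.stack([x+r*np.cos(a),r*np.sin(a),0*a+z],1); ct,st=np.cos(th),np.sin(th)
    p=np.stack([p[:,0]*ct-p[:,2]*st,p[:,1],p[:,0]*st+p[:,2]*ct],1)
    return T+(p+[0,0,-.019+dz])@R.T
def f(v,full=False):
    th,x,dz=v
    top=proj(c,disc(x,-.030,.0135,th,dz));bot=proj(c,disc(x,.045,.013,th,dz))
    return [top[:,1].min()-147.5,(top[:,0].max()-top[:,0].min())-71.5,bot[:,1].min()-131.5]
r=least_squares(f,[0,.05,0],x_scale=[.1,.01,.01]);print(r.x,r.fun); print("level",f([0,.05,0]))
m=models.silhouettes("side","mallet_head");print([(k["p"],k["rect"]) for k in m[:2]])
for th in(0,.1,.2,r.x[0]):
    q=np.vstack([proj(cs,disc(.05,-.03,.0135,th,0)),proj(cs,disc(.05,.045,.013,th,0))]);print(th,q.min(0),q.max(0))
v=cs["img"][150:290,260:420,::-1];cv2.imwrite("pics/s3.png",cv2.resize(v,None,fx=4,fy=4,interpolation=cv2.INTER_CUBIC))
E
```

```text
cam in tool [ 0.07678595  0.00030685 -0.14219704] axis [-3.00164405e-01 -1.61889114e-04  9.53887469e-01] 292.88576786758944
[0.00057144 0.04867501 0.01386763] [-5.68434189e-13 -2.27373675e-13  0.00000000e+00]
level [np.float64(1.8608490952247791), np.float64(10.101610168679144), np.float64(-0.35506301261781914)]
[(0.79, [283.8, 151.9, 338.1, 199.5])]
0 [284.3104149  155.50121316] [300.14115549 198.82029885]
0.1 [283.37766913 158.01421505] [301.92372688 200.73014911]
0.2 [282.7018293  160.55495785] [303.81303423 202.30399104]
0.0005714403014417626 [284.30437249 155.51546261] [300.15100061 198.83203681]
```

View pics/s3.png

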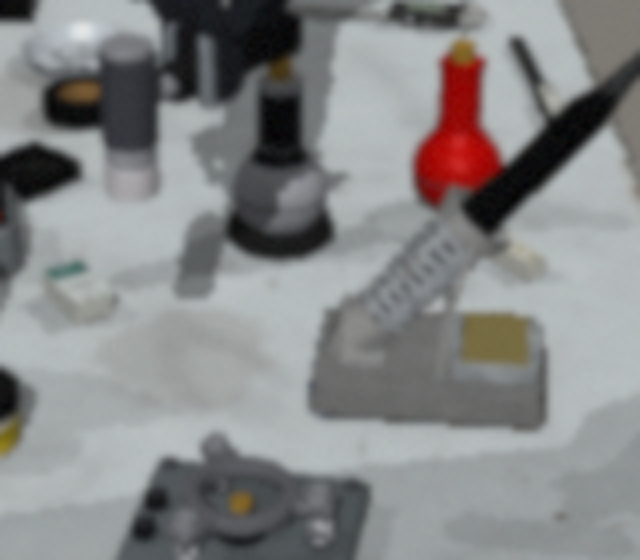

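```bash
python3 -m crank '[[[0,0,0,0.01,-0.15,0.1,-1],[0,0,0,0.02,-0.285,0.2,-1],[0,0,0,0.02,-0.285,0.3,-1],[0,0,0,0.02,-0.285,0.34,-1],[0,0,0,0.02,-0.285,0.34,-1]]]' 
python3 - <<'E'
from h import *
c=cam("side");s=state();T=np.array(s["tcp_pos"]);R=np.array(s["tool_rot"])
print(T,np.round(R[:,0],3),s["wrist_force"])
go([.5238-.05*R[0,0],.2167-.05*R[1,0],.075])
m=models.silhouettes("side","mallet_head");print([(k["p"],k["rect"]) for k in m[:2]])
a=np.linspace(0,6.28,30);F=T+R[:,0]*.05
for r,dz in((.0135,.045),(.013,-.030)):
  q=proj(c,np.stack([F[0]+r*np.cos(a),F[1]+r*np.sin(a),0*a+T[2]+dz],1));print(q.min(0),q.max(0))
v=c["img"][210:310,260:400,::-1];cv2.imwrite("pics/s4.png",cv2.resize(v,None,fx=5,fy=5,interpolation=cv2.INTER_CUBIC))
E
```

```text
time_s: 6.4
tcp_pos: [0.4888, 0.1784, 0.1177]
tool_rot: [[0.67, 0.742, -0.002], [0.742, -0.67, -0.001], [-0.002, -0.001, -1.0]]
wrist_force: [0.4, -0.9, -3.6]
width: 0.161
finger_force: 117.8
[0.48978992 0.17868772 0.11882598] [ 0.67   0.742 -0.   ] [ 0.76877839  0.11427198 -3.07226757]
turn [0. 0. 0.] shift [ 0.004 -0.001  0.175]
[(0.88, [311.4, 212.7, 358.7, 252.3])]
[312.39714472 211.94333487] [327.48783181 219.20908596]
[313.2883874  247.18580029] [327.26655903 254.84914769]
```

View pics/s4.png

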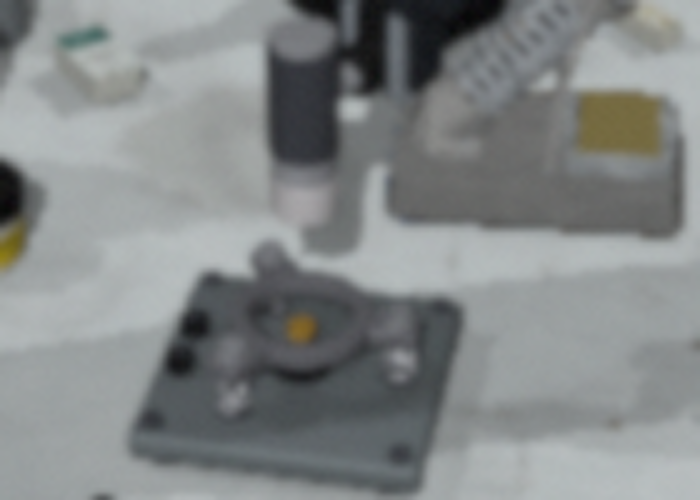

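The side crop shows the mallet head at (320,235), upright and lined up over the pin at (320,275). I go down and strike.

```bash
python3 -m crank '[[[0,0,0,0.004,0,0.1,-1],[0,0,0,0.004,0,0.18,-1],[0,0,0,0.004,0,0.18,-1],[0,0,0,0.004,0,0.18,-1]]]' 
python3 -m crank '[[[0,0,0,0,0,0.02,-1],[0,0,0,0,0,0.03,-1],[0,0,0,0,0,0.04,-1],[0,0,0,0,0,0.04,-1]]]'
python3 -m crank '[[[0,0,0,0,0,0.02,-1],[0,0,0,0,0,0.02,-1]]]'
python3 -m crank '[[[0,0,0,0,0,0.02,-1],[0,0,0,0,0,0.02,-1]]]'
```

```text
time_s: 6.9
tcp_pos: [0.4909, 0.18, 0.0748]
tool_rot: [[0.67, 0.742, 0.001], [0.742, -0.67, 0.0], [0.001, 0.001, -1.0]]
wrist_force: [0.1, -0.2, -3.3]
width: 0.161
finger_force: 117.6
time_s: 7.3
tcp_pos: [0.4905, 0.18, 0.0644]
tool_rot: [[0.67, 0.743, 0.001], [0.743, -0.67, -0.0], [0.001, 0.001, -1.0]]
wrist_force: [-0.8, -2.0, 2.3]
width: 0.16
finger_force: 118.9
time_s: 7.5
tcp_pos: [0.4904, 0.18, 0.0593]
tool_rot: [[0.67, 0.743, 0.001], [0.743, -0.67, -0.0], [0.001, 0.001, -1.0]]
wrist_force: [-1.4, -1.3, 3.4]
width: 0.158
finger_force: 119.0
time_s: 7.7
tcp_pos: [0.4905, 0.18, 0.0543]
tool_rot: [[0.67, 0.743, 0.001], [0.743, -0.67, -0.0], [0.001, 0.001, -1.0]]
wrist_force: [-0.2, -2.2, 4.3]
width: 0.161
finger_force: 119.0
```

```bash
python3 - <<'E'
from h import *
a=cv2.imread("pics/w2.png",0);c=cam("wrist");b=cv2.cvtColor(c["img"],cv2.COLOR_RGB2GRAY)
for n,(l,t,r,bo) in {"head":(280,145,356,220),"hand":(300,220,338,260)}.items():
    m=cv2.matchTemplate(b[t-40:bo+40,l-40:r+40],a[t:bo,l:r],cv2.TM_CCOEFF_NORMED);_,v,_,p=cv2.minMaxLoc(m);print(n,v,p[0]-40,p[1]-40)
s=state();print(s["wrist_force"],s["wrist_torque"],s["tcp_pos"])
C=cam("side")
m=models.silhouettes("side","mallet_head");print([(k["p"],k["rect"]) for k in m[:2]])
print("ring",[(k["p"],k["rect"]) for k in models.boxes_of("side","ring_top")])
T=np.array(s["tcp_pos"]);R=np.array(s["tool_rot"])
print(proj(C,[T+R[:,0]*.05+[0,0,.045],T+R[:,0]*.05+[0,0,-.03]]))
w=np.hstack([cv2.resize(c["img"][80:240,240:400,::-1],(400,400)),cv2.resize(C["img"][220:300,280:360,::-1],(400,400))])
cv2.imwrite("pics/x5.png",w)
E
```

```text
head 0.2844902575016022 -38 4
hand 0.8195861577987671 0 0
[-0.89344319 -1.97341432  3.46347288] [-0.33728344  0.04241303 -0.01540066] [0.49046947 0.18004658 0.05433516]
[(0.93, [310.9, 240.1, 360.6, 282.3])]
ring [(0.7, [304.2, 261.9, 342.6, 290.0])]
[[319.90418079 246.5559474 ]
 [320.23079187 279.79004338]]
```

View pics/x5.png

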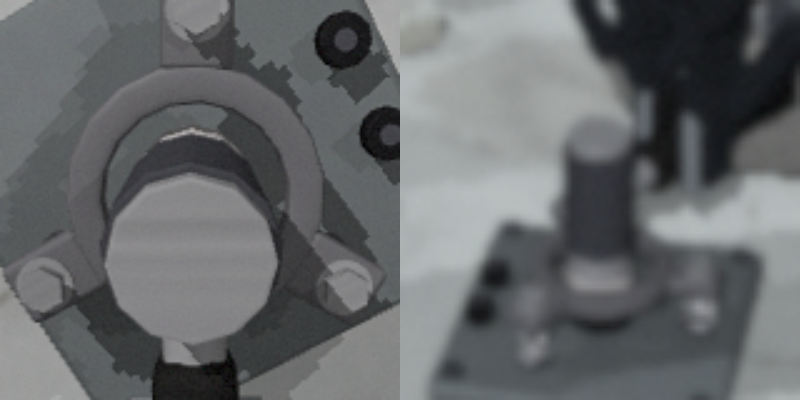

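The mallet has not moved in the hand and it sits inside the ring, so the pin is going down with it. I keep pushing until the hard stop.

```bash
python3 -m crank '[[[0,0,0,0,0,0.01,-1],[0,0,0,0,0,0.01,-1]]]'
python3 -m crank '[[[0,0,0,0,0,0.01,-1],[0,0,0,0,0,0.01,-1]]]'
```

```text
time_s: 8.1
tcp_pos: [0.4903, 0.1797, 0.0531]
tool_rot: [[0.669, 0.743, 0.001], [0.743, -0.669, -0.002], [-0.001, 0.002, -1.0]]
wrist_force: [-7.4, -7.3, 23.7]
width: 0.157
finger_force: 122.1
time_s: 8.3
tcp_pos: [0.49, 0.1795, 0.0514]
tool_rot: [[0.669, 0.743, 0.001], [0.743, -0.669, -0.003], [-0.001, 0.003, -1.0]]
wrist_force: [-10.5, -8.6, 32.4]
width: 0.165
finger_force: 124.5
```

```bash
python3 -m crank '[[[0,0,0,0,0,-0.05,-1],[0,0,0,0,0,-0.2,-1],[0,0,0,0,0,-0.4,-1],[0,0,0,0,0,-0.6,-1],[0,0,0,0,0,-0.65,-1]]]'
python3 -m crank '[[[0,0,0,0,0.15,-0.1,-1],[0,0,0,0,0.3,-0.2,-1],[0,0,0,0,0.3,-0.25,-1],[0,0,0,0,0.3,-0.25,-1]]]'
python3 - <<'E'
from h import *
c=cam("wrist");cs=cam("side");s=state()
print(s["tcp_pos"],s["wrist_force"])
def brass(c,box):
    l,t,r,b=np.int32(box);hsv=cv2.cvtColor(c["img"],cv2.COLOR_RGB2HSV)[t:b,l:r]
    m=(hsv[...,0]>12)&(hsv[...,0]<35)&(hsv[...,1]>90)&(hsv[...,2]>70)
    ys,xs=np.nonzero(m);return (xs.mean()+l,ys.mean()+t),m.sum()
q=proj(c,[[.5238,.2167,.024]])[0];print("exp home",q,"exp proud",proj(c,[[.5238,.2167,.0345]])[0]);print(brass(c,(q[0]-22,q[1]-22,q[0]+22,q[1]+22)))
q=proj(cs,[[.5238,.2167,.024]])[0];print("exp home",q,"proud",proj(cs,[[.5238,.2167,.0345]])[0]);
try: print(brass(cs,(305,262,335,290)))
except Exception as e: print(e)
# mallet head in hand
g=c["img"][100:250,260:380]; cv2.imwrite("pics/c6.png",c["img"][:,:,::-1])
a=cv2.imread("pics/w2.png",0)[150:215,286:350]
b=cv2.cvtColor(c["img"],cv2.COLOR_RGB2GRAY)[100:260,250:390]
_,v,_,p=cv2.minMaxLoc(cv2.matchTemplate(b,a,cv2.TM_CCOEFF_NORMED));print("head shift",v,p[0]+250-286,p[1]+100-150)
E
```

```text
time_s: 8.8
tcp_pos: [0.4924, 0.1823, 0.2163]
tool_rot: [[0.669, 0.743, 0.008], [0.743, -0.669, 0.003], [0.007, 0.004, -1.0]]
wrist_force: [1.2, 0.0, -2.2]
width: 0.16
finger_force: 119.3
time_s: 9.2
tcp_pos: [0.5468, 0.1293, 0.2744]
tool_rot: [[0.671, 0.741, 0.002], [0.741, -0.671, 0.001], [0.002, 0.0, -1.0]]
wrist_force: [-0.5, 0.1, -1.6]
width: 0.163
finger_force: 119.1
[0.54428848 0.13050588 0.27246223] [-0.34872044  0.87279144 -3.93852562]
exp home [260.04803399 127.65563778] exp proud [258.48453207 128.24090805]
((np.float64(259.5740740740741), np.float64(128.01851851851853)), np.int64(54))
exp home [320.30716862 279.79433065] proud [320.26327631 275.29154101]
((np.float64(nan), np.float64(nan)), np.int64(0))
head shift 0.8822179436683655 3 3<stdin>:7: RuntimeWarning: Mean of empty slice.
  ret = ret.dtype.type(ret / rcount)
```

```bash
python3 -m crank '[[[0,0,0,-0.15,0.1,0,-1],[0,0,0,-0.3,0.2,0,-1],[0,0,0,-0.45,0.3,0,-1],[0,0,0,-0.6,0.4,0,-1],[0,0,0,-0.78,0.5,0,-1]]]' 
python3 -m crank '[[[0,0,0.07,-0.2,0.1,0,-1],[0,0,0.15,-0.4,0.25,0,-1],[0,0,0.22,-0.6,0.4,0,-1],[0,0,0.27,-0.78,0.5,0,-1],[0,0,0.27,-0.78,0.5,0,-1]]]'
python3 -m crank '[[[0,0,0,0,0,0.2,-1],[0,0,0,0,0,0.4,-1],[0,0,0,0,0,0.6,-1],[0,0,0,0,0,0.7,-1],[0,0,0,0,0,0.7,-1]]]'
python3 -c "
from h import *
s=state();print(s['tcp_pos'],s['wrist_force'],s['time_s'])"
```

```text
time_s: 9.8
tcp_pos: [0.5069, -0.0968, 0.2723]
tool_rot: [[0.667, 0.745, -0.002], [0.745, -0.667, 0.001], [-0.0, -0.002, -1.0]]
wrist_force: [-0.1, -0.7, -2.6]
width: 0.166
finger_force: 119.0
time_s: 10.3
tcp_pos: [0.4682, -0.3286, 0.2717]
tool_rot: [[0.91, 0.415, -0.003], [0.415, -0.91, 0.0], [-0.003, -0.002, -1.0]]
wrist_force: [-0.2, 0.0, -2.5]
width: 0.162
finger_force: 119.1
time_s: 10.8
tcp_pos: [0.4665, -0.3215, 0.093]
tool_rot: [[0.907, 0.421, -0.009], [0.421, -0.907, 0.008], [-0.005, -0.011, -1.0]]
wrist_force: [-0.4, -0.2, -3.3]
width: 0.162
finger_force: 118.8
[ 0.46648206 -0.3214588   0.09301175] [-0.37356314 -0.22402162 -3.2978214 ] 10.8
```

Lower it to TCP z ≈ 0.031, watching the force.

```bash
python3 -m crank '[[[0,0,0,0,0,0.1,-1],[0,0,0,0,0,0.18,-1],[0,0,0,0,0,0.2,-1],[0,0,0,0,0,0.2,-1]]]'
python3 -m crank '[[[0,0,0,0,0,0.012,-1],[0,0,0,0,0,0.012,-1]]]'
python3 -m crank '[[[0,0,0,0,0,0.012,-1],[0,0,0,0,0,0.012,-1]]]'
python3 -m crank '[[[0,0,0,0,0,0.012,-1],[0,0,0,0,0,0.012,-1]]]'
```

```text
time_s: 11.2
tcp_pos: [0.4708, -0.325, 0.0491]
tool_rot: [[0.908, 0.42, -0.0], [0.42, -0.908, 0.001], [0.0, -0.001, -1.0]]
wrist_force: [0.0, 0.4, -3.2]
width: 0.161
finger_force: 119.0
time_s: 11.4
tcp_pos: [0.4713, -0.3262, 0.0469]
tool_rot: [[0.908, 0.419, 0.002], [0.419, -0.908, -0.001], [0.001, 0.002, -1.0]]
wrist_force: [-0.5, -0.2, -3.0]
width: 0.162
finger_force: 119.0
time_s: 11.6
tcp_pos: [0.4706, -0.326, 0.043]
tool_rot: [[0.908, 0.419, 0.0], [0.419, -0.908, -0.0], [0.0, 0.0, -1.0]]
wrist_force: [-1.4, 0.3, -2.2]
width: 0.159
finger_force: 119.0
time_s: 11.8
tcp_pos: [0.4703, -0.3257, 0.0395]
tool_rot: [[0.908, 0.419, -0.0], [0.419, -0.908, 0.0], [-0.0, -0.0, -1.0]]
wrist_force: [-0.1, -0.3, -2.7]
width: 0.158
finger_force: 119.0
```

```bash
python3 -m crank '[[[0,0,0,0,0,0.02,-1],[0,0,0,0,0,0.02,-1]]]'
python3 -m crank '[[[0,0,0,0,0,0.012,-1],[0,0,0,0,0,0.012,-1]]]'
python3 -m crank '[[[0,0,0,0,0,0.006,-1],[0,0,0,0,0,0.006,-1]]]'
```

```text
time_s: 12.0
tcp_pos: [0.47, -0.3255, 0.0341]
tool_rot: [[0.908, 0.419, -0.001], [0.419, -0.908, 0.001], [-0.001, -0.001, -1.0]]
wrist_force: [-0.2, -0.0, -3.3]
width: 0.161
finger_force: 119.0
time_s: 12.2
tcp_pos: [0.4703, -0.3256, 0.0314]
tool_rot: [[0.908, 0.419, -0.001], [0.419, -0.908, 0.0], [-0.0, -0.001, -1.0]]
wrist_force: [0.2, -0.2, -3.3]
width: 0.16
finger_force: 119.0
time_s: 12.4
tcp_pos: [0.4705, -0.3257, 0.0302]
tool_rot: [[0.908, 0.419, -0.0], [0.419, -0.908, 0.0], [-0.0, -0.0, -1.0]]
wrist_force: [0.2, -1.1, -3.2]
width: 0.163
finger_force: 119.0
```

```bash
python3 -m crank '[[[0,0,0,0,0,0.006,-1],[0,0,0,0,0,0.006,-1]]]'
python3 -m crank '[[[0,0,0,0,0,0.006,-1],[0,0,0,0,0,0.006,-1]]]'
```

```text
time_s: 12.6
tcp_pos: [0.4707, -0.326, 0.0292]
tool_rot: [[0.908, 0.419, 0.0], [0.419, -0.908, -0.0], [-0.0, 0.0, -1.0]]
wrist_force: [-0.5, 0.6, 0.1]
width: 0.165
finger_force: 119.9
time_s: 12.8
tcp_pos: [0.4705, -0.3262, 0.0288]
tool_rot: [[0.908, 0.419, -0.0], [0.419, -0.908, -0.001], [-0.001, 0.001, -1.0]]
wrist_force: [-5.4, 0.9, 11.9]
width: 0.16
finger_force: 121.7
```

```bash
python3 -m crank '[[[0,0,0,0,0,-0.006,0],[0,0,0,0,0,-0.006,0.5],[0,0,0,0,0,-0.006,1],[0,0,0,0,0,-0.006,1],[0,0,0,0,0,-0.006,1]]]'
python3 -m crank '[[[0,0,0,0,0,-0.1,1],[0,0,0,0,0,-0.3,1],[0,0,0,0,0,-0.5,1],[0,0,0,0,0,-0.7,1],[0,0,0,0,0,-0.88,1]]]'
python3 - <<'E'
from h import *
cs=cam("side");ct=cam("top")
for n,c in(("side",cs),("top",ct)):
  print(n,"mallet",[(r["p"],r["rect"]) for r in models.boxes_of(n,"mallet_head")[:2]],"sens",[(r["p"],r["rect"]) for r in models.boxes_of(n,"sensor_neck")])
  print(proj(c,[[.516,-.305,0],[.516,-.305,.075]]))
w=cam("wrist");print([(r["p"],r["rect"]) for r in models.boxes_of("wrist","mallet_head")])
# sensor from top brass stub, side brass stub
def brass(c,box):
    l,t,r,b=np.int32(box);hsv=cv2.cvtColor(c["img"],cv2.COLOR_RGB2HSV)[t:b,l:r]
    m=(hsv[...,0]>12)&(hsv[...,0]<35)&(hsv[...,1]>90)&(hsv[...,2]>70)
    ys,xs=np.nonzero(m);return (xs.mean()+l,ys.mean()+t),m.sum()
for c,b in((ct,(328,192,348,216)),(cs,(320,160,340,175))): print(brass(c,b),onz(c,brass(c,b)[0],.12))
for k in("sensor_rest",):
  r=models.boxes_of("top",k);print(r[:2])
go([.496,-.112,.22],None)
E
```

```text
time_s: 13.3
tcp_pos: [0.4706, -0.3257, 0.0287]
tool_rot: [[0.908, 0.419, 0.0], [0.419, -0.908, 0.0], [0.0, -0.0, -1.0]]
wrist_force: [0.3, 0.2, -0.1]
width: 0.986
finger_force: 0.0
time_s: 13.8
tcp_pos: [0.4707, -0.3256, 0.2513]
tool_rot: [[0.908, 0.419, 0.001], [0.419, -0.908, -0.001], [0.001, 0.001, -1.0]]
wrist_force: [0.4, -0.1, 0.6]
width: 1.003
finger_force: 0.0
side mallet [(0.96, [316.4, 153.9, 357.5, 183.2])] sens [(0.85, [361.3, 159.2, 384.3, 201.1]), (0.58, [319.0, 164.8, 343.1, 211.1])]
[[321.66330857 178.88465233]
 [321.48921179 154.85627632]]
top mallet [(0.59, [398.2, 192.5, 430.6, 241.4])] sens [(0.68, [335.9, 237.2, 360.3, 261.2]), (0.59, [324.6, 195.6, 345.1, 218.2])]
[[403.13420264 200.43289911]
 [409.83966382 198.77188826]]
[(0.57, [309.2, 115.5, 331.4, 227.7])]
((np.float64(336.3103448275862), np.float64(204.10344827586206)), np.int64(29)) [ 0.4957075 -0.1113037  0.12     ]
((np.float64(329.5483870967742), np.float64(166.4516129032258)), np.int64(31)) [ 0.49790989 -0.11280247  0.12      ]
[{'rect': [322.6, 210.6, 329.5, 218.0], 'p': 0.49}]
turn [0. 0. 0.] shift [ 0.453 -0.73   0.11 ]
```

```bash
python3 -m crank '[[[0,0,0,0.1,-0.17,0,1],[0,0,0,0.2,-0.35,0,1],[0,0,0,0.33,-0.53,0,1],[0,0,0,0.45,-0.73,0,1],[0,0,0,0.45,-0.73,0,1]]]'
python3 - <<'E'
from h import *
c=cam("wrist");s=state();print(s["tcp_pos"],s["time_s"])
q=proj(c,[[.4966,-.112,.123],[.4966,-.112,.08]]);print(q)
l,t=np.int32(q[0]-45);hsv=cv2.cvtColor(c["img"],cv2.COLOR_RGB2HSV)[t:t+90,l:l+90]
m=(hsv[...,0]>12)&(hsv[...,0]<35)&(hsv[...,1]>90)&(hsv[...,2]>70)
ys,xs=np.nonzero(m);uv=(xs.mean()+l,ys.mean()+t);print(uv,m.sum(),onz(c,uv,.122))
print([(r["p"],r["rect"]) for r in models.boxes_of("wrist","sensor_neck")])
P=onz(c,uv,.122);P=(P[:2]+np.array([.4966,-.112]))/2;print(P);go([*P,.13]);go([*P,.070])
E
```

```text
time_s: 14.75
tcp_pos: [0.4963, -0.106, 0.2483]
tool_rot: [[0.905, 0.426, -0.001], [0.426, -0.905, 0.003], [0.001, -0.003, -1.0]]
wrist_force: [0.6, 0.5, 0.3]
width: 1.0
finger_force: 0.0
[ 0.49642967 -0.1057048   0.24834623] 14.8
[[324.25587924 192.53505106]
 [323.60951275 181.37216785]]
(np.float64(324.0473933649289), np.float64(191.0616113744076)) 211 [ 0.49757759 -0.11133111  0.122     ]
[(0.95, [292.3, 236.0, 331.8, 304.3]), (0.61, [301.3, 145.9, 348.7, 200.4])]
[ 0.4970888  -0.11166555]
turn [0. 0. 0.] shift [-0.002  0.012  0.473]
turn [0. 0. 0.] shift [-0.001  0.012  0.713]
```

```bash
python3 -m crank '[[[0,0,0,0,0.012,0.15,1],[0,0,0,0,0.012,0.35,1],[0,0,0,0,0.012,0.55,1],[0,0,0,0,0.012,0.68,1],[0,0,0,0,0.012,0.71,1]]]'
python3 -m crank '[[[0,0,0,0,0,0,1],[0,0,0,0,0,0,1]]]'
python3 -m crank '[[[0,0,0,0,0,0,0],[0,0,0,0,0,0,-0.4],[0,0,0,0,0,0,-1],[0,0,0,0,0,0,-1],[0,0,0,0,0,0,-1]]]' 60
python3 -m crank '[[[0,0,0,0,0,0,-1],[0,0,0,0,0,0,-1]]]'
```

```text
time_s: 15.35
tcp_pos: [0.4934, -0.1166, 0.0668]
tool_rot: [[0.909, 0.417, -0.009], [0.417, -0.909, 0.002], [-0.007, -0.005, -1.0]]
wrist_force: [-1.6, 0.0, -0.2]
width: 1.0
finger_force: 0.0
time_s: 15.55
tcp_pos: [0.4987, -0.1163, 0.0726]
tool_rot: [[0.908, 0.418, 0.002], [0.418, -0.908, -0.001], [0.002, 0.001, -1.0]]
wrist_force: [0.7, -0.2, 0.1]
width: 1.001
finger_force: 0.0
time_s: 16.05
tcp_pos: [0.4974, -0.1145, 0.0719]
tool_rot: [[0.908, 0.42, -0.0], [0.42, -0.908, 0.001], [0.0, -0.001, -1.0]]
wrist_force: [-2.0, 3.7, 6.9]
width: 0.32
finger_force: 58.2
time_s: 16.25
tcp_pos: [0.4974, -0.1144, 0.0718]
tool_rot: [[0.908, 0.42, -0.0], [0.42, -0.908, 0.001], [0.0, -0.001, -1.0]]
wrist_force: [-2.9, 2.8, 6.8]
width: 0.323
finger_force: 58.1
```

```bash
python3 -m crank '[[[0,0,0,0,0,-0.1,-1],[0,0,0,0,0,-0.3,-1],[0,0,0,0,0,-0.5,-1],[0,0,0,0,0,-0.7,-1],[0,0,0,0,0,-0.84,-1]]]' 60
python3 -m crank '[[[0,0,0,0,0,0,-1],[0,0,0,0,0,0,-1]]]'
python3 - <<'E'
from h import *
s=state();print(s["tcp_pos"],s["wrist_force"],s["width"])
go([.5238,.2167,.28])
E
```

```text
time_s: 16.75
tcp_pos: [0.4982, -0.1156, 0.2846]
tool_rot: [[0.908, 0.419, 0.003], [0.419, -0.908, -0.001], [0.002, 0.002, -1.0]]
wrist_force: [0.6, -0.5, -1.8]
width: 0.32
finger_force: 58.9
time_s: 16.95
tcp_pos: [0.4974, -0.1161, 0.2816]
tool_rot: [[0.908, 0.419, 0.001], [0.419, -0.908, -0.001], [0.0, 0.002, -1.0]]
wrist_force: [-0.3, 0.0, -2.1]
width: 0.318
finger_force: 59.1
[ 0.49738865 -0.11607068  0.2815838 ] [-0.3311296   0.00872468 -2.05187568] 0.3175163839381984
turn [0. 0. 0.] shift [ 0.653 -1.165  0.005]
```

```bash
python3 -m crank '[[[0,0,0,0.08,-0.14,0,-1],[0,0,0,0.17,-0.3,0,-1],[0,0,0,0.25,-0.45,0,-1],[0,0,0,0.33,-0.6,0,-1],[0,0,0,0.38,-0.68,0,-1]]]' 
python3 -m crank '[[[0,0,0,0.1,-0.17,0,-1],[0,0,0,0.18,-0.33,0,-1],[0,0,0,0.25,-0.45,0,-1],[0,0,0,0.273,-0.485,0,-1],[0,0,0,0.273,-0.485,0,-1]]]'
python3 -m crank '[[[0,0,0,0,0,0.1,-1],[0,0,0,0,0,0.25,-1],[0,0,0,0,0,0.4,-1],[0,0,0,0,0,0.5,-1],[0,0,0,0,0,0.5,-1]]]'
python3 -m crank '[[[0,0,0,0,0,0,-1],[0,0,0,0,0,0,-1]]]'
python3 - <<'E'
from h import *
s=state();T=np.array(s["tcp_pos"]);R=np.array(s["tool_rot"]);print(T,s["wrist_force"])
c=cam("side");ct=cam("top")
r=models.silhouettes("side","sensor_ball");print([(k["p"],k["rect"]) for k in r])
rt=models.silhouettes("top","sensor_ball");print([(k["p"],k["rect"]) for k in rt])
b=T+[0,0,-.0668+.030]
print("pred ball side",proj(c,[b,b+[.03,0,0],b+[-.03,0,0],b+[0,0,-.03],b+[0,0,.051]]).round(1).tolist())
print("ring",proj(c,[[.5238,.2167,.0416]]))
go([.5238,.2167,.1105])
d=c["img"][200:300,260:400,::-1];cv2.imwrite("pics/s7.png",cv2.resize(d,None,fx=5,fy=5,interpolation=cv2.INTER_CUBIC))
E
```

```text
time_s: 17.45
tcp_pos: [0.5104, 0.0825, 0.2792]
tool_rot: [[0.906, 0.423, -0.004], [0.423, -0.906, 0.001], [-0.003, -0.003, -1.0]]
wrist_force: [0.7, -0.1, -2.3]
width: 0.321
finger_force: 59.2
time_s: 17.95
tcp_pos: [0.522, 0.2189, 0.2791]
tool_rot: [[0.906, 0.423, -0.004], [0.423, -0.906, 0.0], [-0.003, -0.002, -1.0]]
wrist_force: [-0.2, -0.3, -2.3]
width: 0.323
finger_force: 59.5
time_s: 18.45
tcp_pos: [0.5207, 0.2126, 0.1514]
tool_rot: [[0.909, 0.417, -0.009], [0.417, -0.909, -0.005], [-0.01, 0.001, -1.0]]
wrist_force: [-1.4, -0.2, -1.4]
width: 0.321
finger_force: 59.4
time_s: 18.65
tcp_pos: [0.5248, 0.2169, 0.1577]
tool_rot: [[0.908, 0.418, 0.002], [0.418, -0.908, 0.0], [0.002, 0.0, -1.0]]
wrist_force: [0.1, -0.3, -1.1]
width: 0.324
finger_force: 59.4
[0.52482797 0.21687403 0.1577452 ] [ 0.14726503 -0.28472971 -1.08452079]
[(0.93, [302.9, 192.4, 336.0, 252.7]), (0.64, [363.9, 162.8, 382.9, 198.3])]
[(0.7, [337.9, 239.4, 359.0, 260.5]), (0.6, [202.0, 186.6, 211.9, 198.7])]
pred ball side [[319.3, 236.4], [302.9, 236.6], [335.8, 236.3], [319.5, 250.3], [319.1, 211.8]]
ring [[320.23334704 272.22052793]]
turn [0. 0. 0.] shift [-0.004  0.001  0.188]
```

View pics/s7.png

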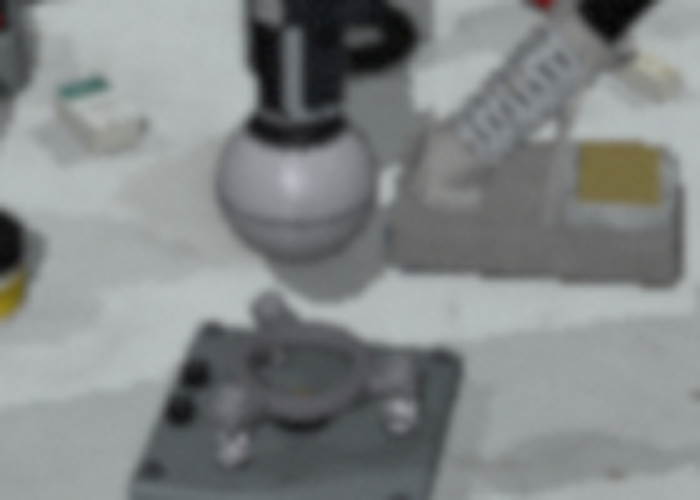

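The side crop shows the sensor hanging upright over the ring, with the ball centre at (319,237) and the ring at (321,274). The pin now only just shows at (320,278), so it is low. Lowering.

```bash
python3 -m crank '[[[0,0,0,-0.004,0,0.1,-1],[0,0,0,-0.004,0,0.19,-1],[0,0,0,-0.004,0,0.21,-1],[0,0,0,-0.004,0,0.21,-1]]]' 120
python3 -m crank '[[[0,0,0,0,0,0.016,-1],[0,0,0,0,0,0.016,-1]]]'
python3 -m crank '[[[0,0,0,0,0,0.016,-1],[0,0,0,0,0,0.016,-1]]]'
python3 -m crank '[[[0,0,0,0,0,0.012,-1],[0,0,0,0,0,0.012,-1]]]'
```

```text
time_s: 19.25
tcp_pos: [0.5225, 0.2167, 0.1037]
tool_rot: [[0.908, 0.419, -0.001], [0.419, -0.908, -0.0], [-0.001, -0.0, -1.0]]
wrist_force: [0.3, 0.1, -2.0]
width: 0.309
finger_force: 117.6
time_s: 19.45
tcp_pos: [0.5238, 0.2173, 0.101]
tool_rot: [[0.908, 0.419, 0.002], [0.419, -0.908, 0.001], [0.002, 0.0, -1.0]]
wrist_force: [0.2, -1.2, 2.9]
width: 0.312
finger_force: 117.5
time_s: 19.65
tcp_pos: [0.5236, 0.217, 0.0964]
tool_rot: [[0.908, 0.419, 0.002], [0.419, -0.908, 0.0], [0.002, 0.0, -1.0]]
wrist_force: [0.9, -0.9, 4.1]
width: 0.311
finger_force: 117.5
time_s: 19.85
tcp_pos: [0.5235, 0.2169, 0.0931]
tool_rot: [[0.908, 0.419, 0.001], [0.419, -0.908, 0.0], [0.001, 0.0, -1.0]]
wrist_force: [0.6, -1.2, 4.0]
width: 0.306
finger_force: 117.4
```

```bash
python3 -m crank '[[[0,0,0,0,0,0.008,-1],[0,0,0,0,0,0.008,-1]]]'
python3 -m crank '[[[0,0,0,0,0,0.006,-1],[0,0,0,0,0,0.006,-1]]]'
python3 -m crank '[[[0,0,0,0,0,0.004,-1],[0,0,0,0,0,0.004,-1]]]'
```

```text
time_s: 20.05
tcp_pos: [0.5235, 0.2169, 0.0912]
tool_rot: [[0.908, 0.419, 0.001], [0.419, -0.908, 0.0], [0.001, 0.0, -1.0]]
wrist_force: [0.9, -1.7, 5.8]
width: 0.311
finger_force: 117.4
time_s: 20.25
tcp_pos: [0.5238, 0.217, 0.0905]
tool_rot: [[0.908, 0.419, 0.002], [0.419, -0.908, 0.0], [0.002, 0.001, -1.0]]
wrist_force: [-0.7, -1.3, 11.4]
width: 0.31
finger_force: 118.5
time_s: 20.45
tcp_pos: [0.524, 0.2172, 0.0904]
tool_rot: [[0.908, 0.419, 0.003], [0.419, -0.908, -0.0], [0.002, 0.001, -1.0]]
wrist_force: [-1.6, -2.8, 17.0]
width: 0.31
finger_force: 118.8
```

The stop is at TCP 0.0904, which is about 10 mm of ring travel. The force rises sharply there, so the pin is home and the ball is on it. I let it settle, check it, and hand in.

```bash
python3 -m crank '[[[0,0,0,0,0,0,-1],[0,0,0,0,0,0,-1],[0,0,0,0,0,0,-1]]]'
python3 - <<'E'
from h import *
c=cam("side");print([(r["p"],r["rect"]) for r in models.boxes_of("side","mallet_head")[:1]],[(r["p"],r["rect"]) for r in models.boxes_of("side","sensor_ball")])
print(workorder.hand_in())
E
```

```text
time_s: 20.75
tcp_pos: [0.524, 0.2172, 0.0904]
tool_rot: [[0.908, 0.419, 0.003], [0.419, -0.908, -0.0], [0.002, 0.001, -1.0]]
wrist_force: [-1.7, -2.5, 18.2]
width: 0.308
finger_force: 118.8
[(0.73, [255.7, 184.0, 282.0, 201.3])] [(0.79, [303.0, 229.2, 337.7, 281.4]), (0.58, [362.9, 162.2, 383.8, 198.3])]
the job is handed in; nothing more can be done
None
```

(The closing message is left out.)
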